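# Count to the third gap and slide the moulding sample in

### The arm

A 6-joint arm with a two-finger parallel gripper is mounted at the origin on the work surface. World frame = base frame: x ahead of the robot, y to its left, z up, the work surface at z = 0. Lengths are in m, angles in rad, forces in N, time in s.
With the tool pointing down it reaches from about 0.25 to 0.8 m from the base axis. Payload 3.9 kg.
Tool frame: the origin (TCP) lies on the front face of the gripper's body, between the roots of the fingers; the fingertips stand 73 mm ahead of it and the grasp point (between the pads) lies 54 mm ahead of it; z points along the fingers, y is the line along which they close (so a half turn about z gives the same grasp; the last joint's range is limited). The gripper opens to 85 mm and grips with 20 to 120 N. Pads are 22 mm wide; open, the fingers measure 114 mm over their backs; the gripper's body (76 mm by 85 mm) begins 54 mm behind the grasp point. The pads swing forward as they close: fully open they stand 13 mm farther back than shut.
Start: joints at [1.17, 0.26, -0.138, 1.173, 0, 1.571], TCP at [0.205, 0.483, 0.304] pointing down, gripper open.
Joint ranges: [-2.78, 2.78], [-0.83, 1.72], [-1.28, 1.37], [-1.9, 2.12], [-1.57, 1.48], [-3.14, 3.14]. Speed limits (rad/s): [2.57, 2.57, 3.14, 3.14, 3.14, 3.14].

### API

Orientations are given as a unit quaternion [x, y, z, w].
In Python, from bench import arm gives the robot as it stands.
- The arm moves only by the tool carry_out, never from a script. Its argument "plan" is text: rows parted by semicolons, each of 5 numbers parted by spaces: the shift along the tool's x, y, z in units of 0.05 m (1.0 is 0.05 m), then the turn about the tool's z in units of 5 degrees (1.0 is 5 degrees), then the opening in per cent of the stroke, from 0 (shut) to 100 (fully open). A call has 1 to 5 rows; each row shifts and turns the commanded pose from where the row before left it, along the tool's axes as they then stand; what a row does not reach is not made up. A row lasts 1/10 s, in which the tool goes at most 50 mm and 8.59 degrees, less where a joint would pass 70% of its speed; a pose out of reach is approached as far as the arm can. A call with a number of a shift or a turn outside -1 to 1 is refused whole. A call with a gripper value outside its range is refused whole. The fingers move at their own pace and stop on an object; the grip force is fixed at half the most. Time passes only in rows, so rows that do not move let the fingers close. It gives the time, the measured TCP pose, the force, the opening and the grip force at its end, in the units of the state.
- arm.get_state(): the state, without advancing time (a new reading comes with each control period).
- arm.grab_frame(name): name is "scene" or "top"; returns the picture (384x512x3 uint8, red, green, blue); there is no depth.
- arm.camera_info(name): a dict with "intrinsics" (3x3 intrinsics, pixels), "D" ([k1, k2, p1, p2, k3] as OpenCV has them; the pictures are not rectified), "pose" (4x4, takes a point from camera to world coordinates). Camera axes: x right, y down, z forward; pixel columns grow to the right and rows downward; lengths in m; the calibration is good to about 2 mm. A picture is of the moment at which its call begins. camera_info takes no time and is no camera call.
- arm.sign_off(): hands the job in; it is judged then, once.
The state is a dict: "t": time; "qpos": joint angles; "qd": joint speeds; "tau": joint torques, N m; "eef_pos": TCP position; "tool_rot": TCP orientation; "ft_force": force on the tool from outside, world axes, zero at the start; "ft_torque": the same for the moment, N m; "finger_gap": finger opening in m; "gripper_force": force on a finger pad.
Only numpy, scipy, OpenCV 4.12 (cv2) and the standard library are available. Lean on these libraries where they do the work, as an engineer would, in place of code of your own. Each camera call takes 0.05 s, during which the arm holds its last target. There are 200 camera calls.

### The job

Starting at the end of the rack where the tall round post stands, count along it with a fingertip: touch the first (end) divider, then the second, then the third, and only after that push the loose tongued wood sample along the bench into the third gap from that end (the gap just past the third divider), lengthwise, until it is fully home against the back board. Only slide the sample: never lift or tip it. Leave the bottle, the jar and the tape measure where they are, and finish clear of everything.

Things in the scene. Friction and masses are not known exactly. Their poses are not given: they have to be found in the camera images.
- rack: Fixed plywood rack on the bench: 7 upright dividers in a row along y, joined by a back board (372 mm long, 60 mm high, front face at x = +35 mm). Origin: on the bench, mid-row. x points into the gaps, y along the row (roughly robot's left), z up. 6 gaps, each 48 mm wide, centred at y = 150, 90, 30, -30, -90, -150 mm, open in front and on top; mouths at x = -35 mm; no floor but the bench.
- post: The turned round post, 36 mm in diameter, 78 mm high, fixed beside one end divider of the rack (at x = +20, y = +215 or -215 mm in the rack's frame). It may stand at either end; counting starts at its end. Origin: centre of its underside, on the bench.
- foot: The low square wooden foot, 36 x 36 x 18 mm, fixed at the other end of the rack, opposite the post. Origin: centre of its underside.
- sample: Loose dark hardwood moulding sample, about 80 g: 80 mm long (its x), 36 wide (y), 24 high, plus a 12 mm wide, 10 mm high tongue along its top. Origin: centre of its underside. Starts flat on the bench before the rack, its far end 15 to 35 mm short of the mouths, x within 0.15 rad of the rack's. Slides when pushed low down. Fully home, its near end stands 10 mm out of the gap.
- glue: A small white glue bottle, 52 mm in diameter and 80 mm high, standing off to the right. Origin: centre of its underside. To be left alone.
- screws: A jar of screws, 64 mm in diameter and 70 mm high, standing off to the left. Origin: centre of its underside. To be left alone.
- tape: A small yellow pocket tape measure, a rounded box 50 x 30 x 50 mm high, standing off to the left, nearer the robot than the jar. Origin: centre of its underside. To be left alone.
- divider0: One of the rack's seven fixed upright dividers, 12 mm thick along y, 70 mm long along x with a rounded nose at the front, 50 mm high with a level top. This one stands at y = +180 mm in the rack's frame. Origin: on the bench, middle of its length and thickness; axes as the rack's. It is an end divider.
- divider1: One of the rack's seven fixed upright dividers, 12 mm thick along y, 70 mm long along x with a rounded nose at the front, 50 mm high with a level top. This one stands at y = +120 mm in the rack's frame. Origin: on the bench, middle of its length and thickness; axes as the rack's.
- divider2: One of the rack's seven fixed upright dividers, 12 mm thick along y, 70 mm long along x with a rounded nose at the front, 50 mm high with a level top. This one stands at y = +60 mm in the rack's frame. Origin: on the bench, middle of its length and thickness; axes as the rack's.
- divider3: One of the rack's seven fixed upright dividers, 12 mm thick along y, 70 mm long along x with a rounded nose at the front, 50 mm high with a level top. This one stands at y = +0 mm in the rack's frame. Origin: on the bench, middle of its length and thickness; axes as the rack's.
- divider4: One of the rack's seven fixed upright dividers, 12 mm thick along y, 70 mm long along x with a rounded nose at the front, 50 mm high with a level top. This one stands at y = -60 mm in the rack's frame. Origin: on the bench, middle of its length and thickness; axes as the rack's.
- divider5: One of the rack's seven fixed upright dividers, 12 mm thick along y, 70 mm long along x with a rounded nose at the front, 50 mm high with a level top. This one stands at y = -120 mm in the rack's frame. Origin: on the bench, middle of its length and thickness; axes as the rack's.
- divider6: One of the rack's seven fixed upright dividers, 12 mm thick along y, 70 mm long along x with a rounded nose at the front, 50 mm high with a level top. This one stands at y = -180 mm in the rack's frame. Origin: on the bench, middle of its length and thickness; axes as the rack's. It is an end divider.
Mind the look-alikes: they are no part of the job. Leave any blue or red look-alike of the post alone.

How it is judged:
By the outcome, as a careful person would: the job done as asked, in the order asked, and still so for the second after the job is handed in, with the robot touching nothing.
It also fails if it takes over 56 s, if anything falls off the work surface, if the arm or the gripper's body presses on something with over 40 N, if the wrist force passes 120 N, or if a joint passes its speed limit or range.

## Working session

There is one attempt and no reset: what is moved stays moved. The work goes in short steps, Python scripts to look and compute and a tool call to move; the robot and the scene stay as the last step left them, time stands still between calls to the robot, and variables do not carry over. Pictures are saved under pics/ and viewed, at most 10 in all, crops included, and the job is handed in when it is done.

Besides the shell and the picture viewer there is one more tool, called as name(argument=value, ...) on one line, values as JSON. carry_out: Moves the arm, as the interface text tells. Shifts and turns lie within -1 to 1; 1 stands for 0.05 m of shift or 5 degrees of turn. Its arguments: {"type":"object","properties":{"plan":{"type":"string"}},"required":["plan"]}

```bash
mkdir -p pics; python3 - <<'E'
from bench import arm
import cv2,numpy as np
for n in("scene","top"):
    f=arm.grab_frame(n); cv2.imwrite(f"pics/{n}0.png",f[:,:,::-1])
    c=arm.camera_info(n); print(n,np.round(c["intrinsics"],1).tolist(),c["D"],np.round(c["pose"],3).tolist())
s=arm.get_state(); print(s)
E
```

```text
scene [[456.7, 0.0, 257.0], [0.0, 456.7, 195.1], [0.0, 0.0, 1.0]] [0.01822883 0.         0.         0.         0.        ] [[-0.136, 0.869, -0.476, 1.209], [0.991, 0.117, -0.07, 0.088], [-0.005, -0.481, -0.877, 1.119], [0.0, 0.0, 0.0, 1.0]]
top [[406.8, 0.0, 253.7], [0.0, 406.8, 191.1], [0.0, 0.0, 1.0]] [-0.12560947  0.          0.          0.          0.        ] [[0.01, -0.994, 0.105, 0.492], [-1.0, -0.009, 0.015, -0.02], [-0.014, -0.105, -0.994, 1.039], [0.0, 0.0, 0.0, 1.0]]
{'t': 0.1, 'qpos': array([ 1.17002072e+00,  2.60629175e-01, -1.39209303e-01,  1.17268989e+00,
       -4.27532986e-05,  1.57077367e+00]), 'qd': array([ 0.00100761, -0.00131153,  0.00236488,  0.00245515,  0.00178236,
        0.00084029]), 'tau': array([ 2.51259280e-04, -4.06510377e+01,  2.54527152e+01,  1.01074716e-02,
       -1.38816029e-05, -1.31783020e-05]), 'eef_pos': array([0.2046479 , 0.48296588, 0.30315397]), 'tool_rot': array([ 1.99038195e-01,  9.79991350e-01, -8.52943603e-04, -1.51441499e-04]), 'ft_force': array([-0.31034447,  0.30661532, -0.16159865]), 'ft_torque': array([-0.00149513, -0.00226813, -0.00601515]), 'gripper_force': 0.0, 'finger_gap': 0.08534824361617549}
```

View pics/scene0.png

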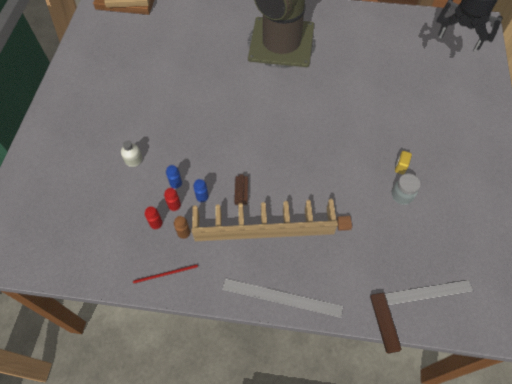

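View pics/top0.png

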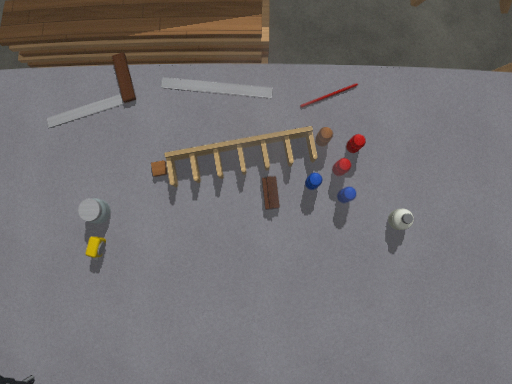

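Scene and top views: the plain wooden post is at top (325,135) / scene (182,227). Its look-alikes are blue at top (314,180) and (347,194), and red at (342,166) and (356,143). The square foot is at top (158,168). That puts the post at the −y end, so the dividers count 6, 5, 4 and the target gap is between dividers 4 and 3. The sample is at top (270,192). Next is a close crop to check the choice.

```bash
cat > h.py <<'E'
from bench import arm
import cv2,numpy as np
def ray(n,uv):
    c=arm.camera_info(n);P=np.array(c["pose"])
    p=cv2.undistortPoints(np.array(uv,float).reshape(-1,1,2),np.array(c["intrinsics"]),np.array(c["D"],float))[:,0]
    return P[:3,3],np.c_[p,np.ones(len(p))]@P[:3,:3].T
def onz(n,uv,z):
    o,d=ray(n,uv); return o+d*((z-o[2])/d[:,2])[:,None]
def proj(n,X):
    c=arm.camera_info(n);P=np.linalg.inv(np.array(c["pose"]))
    return cv2.projectPoints(np.array(X,float).reshape(-1,1,3),cv2.Rodrigues(P[:3,:3])[0],P[:3,3],np.array(c["intrinsics"]),np.array(c["D"],float))[0][:,0]
E
python3 - <<'E'
import cv2
a=cv2.imread("pics/top0.png")[115:220,145:345]
cv2.imwrite("pics/c1.png",cv2.resize(a,None,fx=4,fy=4,interpolation=cv2.INTER_CUBIC))
h=cv2.cvtColor(cv2.imread("pics/top0.png"),cv2.COLOR_BGR2HSV)
for p in [(265,155),(240,143),(270,195),(325,133),(158,168),(230,200)]: print(p,h[p[1],p[0]])
E
```

```text
(265, 155) [ 19  99 178]
(240, 143) [ 17  72 106]
(270, 195) [ 6 92 83]
(325, 133) [ 12 124 138]
(158, 168) [ 14 155 138]
(230, 200) [130  12 132]
```

View pics/c1.png

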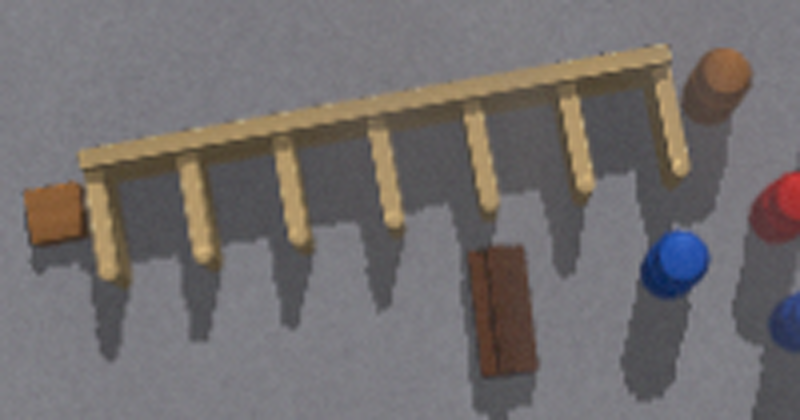

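The crop shows the plain brown post at about (715,85), with the seven dividers' noses running from (682,170) down to (110,275). The sample is at (503,310), in front of the fourth and fifth noses, and a blue decoy stands by divider 6's nose at (677,262). Now I'll fit the rack and measure everything else.

```bash
cat > m.py <<'E'
from h import *
def rackpose():
    c=np.array([(110,277),(206,261),(301,245),(394,227),(489,211),(585,192),(682,175)],float)
    uv=(c+.5)/4-.5+[145,115]
    W=onz("top",uv,.05)[:,:2]
    L=np.array([[-.035,y] for y in (.18,.12,.06,0,-.06,-.12,-.18)])
    a=L-L.mean(0);b=W-W.mean(0)
    th=np.arctan2((a[:,0]*b[:,1]-a[:,1]*b[:,0]).sum(),(a*b).sum())
    R=np.array([[np.cos(th),-np.sin(th)],[np.sin(th),np.cos(th)]])
    o=W.mean(0)-R@L.mean(0)
    return o,R,th,W-(L@R.T+o)
def sample(n,img,z=.024):
    h=cv2.cvtColor(img,cv2.COLOR_RGB2HSV)
    m=((h[...,1]>60)&(h[...,2]<110)&((h[...,0]<12)|(h[...,0]>172))).astype(np.uint8)
    cs=cv2.findContours(m,cv2.RETR_EXTERNAL,cv2.CHAIN_APPROX_NONE)[0]
    out=[]
    for c in cs:
        if cv2.contourArea(c)<100: continue
        X=onz(n,c[:,0].astype(float),z)[:,:2].astype(np.float32)
        r=cv2.minAreaRect(X*1000); out.append((np.round(c[:,0].mean(0)),r))
    return out
E
python3 - <<'E'
from m import *
o,R,th,res=rackpose(); print("rack",o,th,np.round(res*1e3,1).tolist())
for n in("top","scene"):
    im=cv2.imread(f"pics/{n}0.png")[:,:,::-1].copy()
    for p,r in sample(n,im): print(n,p,r)
X=lambda l:np.r_[R@np.array(l[:2])+o,l[2]]
print("post pred",proj("top",X((.02,-.215,.078))),proj("scene",X((.02,-.215,.078))))
print("nose pred scene",proj("scene",[X((-.035,y,.05)) for y in(.18,0,-.06,-.12,-.18)]).round(1).tolist())
for y in(-.18,-.12,-.06): print(X((0,y,.05)),X((-.02,y,.05)))
print("blue", onz("top",[(316,179)],.078),"mouth ctr",X((-.035,-.03,0)))
a=cv2.imread("pics/scene0.png")[150:250,140:360]
cv2.imwrite("pics/c2.png",cv2.resize(a,(792,360),interpolation=cv2.INTER_CUBIC))
E
```

```text
rack [0.6791038  0.02723057] 0.18757824407199952 [[1.0, -1.0], [0.2, -1.5], [-0.6, -1.1], [-0.2, 0.8], [-0.9, 1.4], [0.3, 1.3], [0.3, 0.2]]
top [270. 192.] ((596.21142578125, -45.95432662963867), (78.4683609008789, 34.86857986450195), 7.328322410583496)
top [354. 146.] ((714.7826538085938, -260.8423767089844), (44.31792068481445, 32.51176071166992), 75.35010528564453)
top [123.  77.] ((902.0264282226562, 345.59368896484375), (140.1678466796875, 36.8795166015625), 16.292640686035156)
scene [385. 322.] ((911.469970703125, 348.00286865234375), (137.38133239746094, 35.16854476928711), 17.100793838500977)
scene [241. 190.] ((600.3187255859375, -45.319007873535156), (88.93539428710938, 33.31748962402344), 8.44981861114502)
post pred [[326.44397037 131.90121784]] [[179.04101653 219.26787194]]
nose pred scene [[330.3, 198.1], [262.7, 201.3], [240.0, 202.4], [217.4, 203.4], [194.6, 204.5]]
[ 0.71267023 -0.149612    0.05      ] [ 0.69302106 -0.1533416   0.05      ]
[ 0.70148142 -0.09066448  0.05      ] [ 0.68183225 -0.09439408  0.05      ]
[ 0.69029261 -0.03171695  0.05      ] [ 0.67064344 -0.03544656  0.05      ]
blue [[ 0.62337712 -0.15378716  0.078     ]] mouth ctr [ 0.65031215 -0.00877     0.        ]
```

View pics/c2.png

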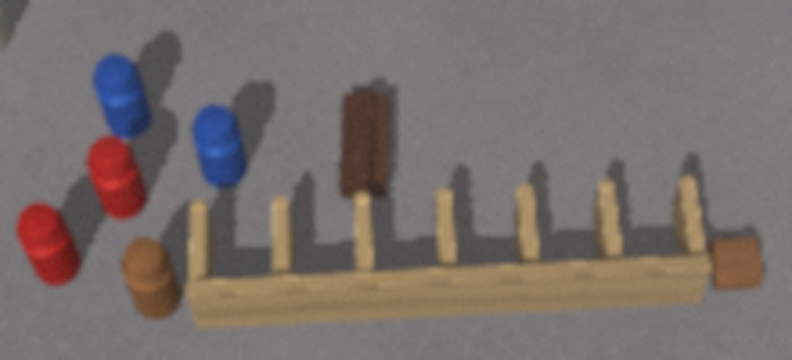

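The scene crop confirms it: the post is at (150,275), the noses match the fit to within about 1.5 px, and the sample is at (365,140). In the rack frame the sample is at about x −94, y −56 mm, turned −3.4° relative to the rack. 

Plan:
1. Touch dividers 6, 5 and 4 with the gripper shut.
2. Loosely straddle the sample with the fingers to slide it sideways and square it up.
3. Push it home from behind with shut fingers.

```bash
cat > go.py <<'E'
# usage: go.py lx ly z yaw_rel_deg n  (rack frame; tool y along rack y + yaw_rel)
import sys
from m import *
from scipy.spatial.transform import Rotation as Ro
o,R,th,_=rackpose()
def rows(lx,ly,z,yr,n):
    s=arm.get_state(); p=s["eef_pos"];M=Ro.from_quat(s["tool_rot"]).as_matrix()
    yaw=np.arctan2(M[1,1],M[0,1]);t=np.pi/2+th+np.radians(yr)
    dy=(t-yaw+np.pi)%(2*np.pi)-np.pi
    T=np.r_[R@[lx,ly]+o,z]; d=(T-p)/n; out=[]
    for i in range(n):
        a=yaw+dy*i/n; y=np.array([np.cos(a),np.sin(a),0]); zz=np.array([0,0,-1.]);x=np.cross(y,zz)
        out.append(np.r_[[x@d,y@d,zz@d]]/.05); 
    print("turn/row",round(-np.degrees(dy)/n/5,3))
    for i in range(0,n): print(np.round(out[i],2).tolist())
def where():
    s=arm.get_state();p=s["eef_pos"];M=Ro.from_quat(s["tool_rot"]).as_matrix()
    print("t",s["t"],"local",np.round(R.T@(p[:2]-o),4),"z",round(p[2],4),"yaw",round(np.degrees(np.arctan2(M[1,1],M[0,1])-np.pi/2-th),2),"F",s["ft_force"].round(2),"gap",s["finger_gap"])
if __name__=="__main__":
    where(); a=list(map(float,sys.argv[1:])); 
    if a: rows(*a[:4],int(a[4]))
E
python3 go.py -.024 -.178 .17 0 20
```

```text
t 0.1 local [-0.3811  0.5362] z 0.3032 yaw -33.71 F [-0.31  0.31 -0.16] gap 0.08534824361617549
turn/row -0.337
[-0.69, -0.4, 0.13]
[-0.68, -0.42, 0.13]
[-0.67, -0.44, 0.13]
[-0.66, -0.46, 0.13]
[-0.64, -0.47, 0.13]
[-0.63, -0.49, 0.13]
[-0.61, -0.51, 0.13]
[-0.6, -0.53, 0.13]
[-0.58, -0.55, 0.13]
[-0.57, -0.56, 0.13]
[-0.55, -0.58, 0.13]
[-0.53, -0.6, 0.13]
[-0.51, -0.61, 0.13]
[-0.5, -0.63, 0.13]
[-0.48, -0.64, 0.13]
[-0.46, -0.65, 0.13]
[-0.44, -0.67, 0.13]
[-0.42, -0.68, 0.13]
[-0.4, -0.69, 0.13]
[-0.38, -0.7, 0.13]
```

carry_out(plan="-0.69 -0.4 0.05 -0.34 0; -0.68 -0.42 0.05 -0.34 0; -0.67 -0.44 0.05 -0.34 0; -0.66 -0.46 0.05 -0.34 0; -0.64 -0.47 0.05 -0.34 0")

```text
t: 0.6
eef_pos: [0.326, 0.3226, 0.291]
tool_rot: [0.125, 0.992, -0.0, -0.0]
ft_force: [0.5, 0.6, -0.8]
finger_gap: 0.0126
gripper_force: 0.0
```

carry_out(plan="-0.63 -0.49 0.1 -0.34 0; -0.61 -0.51 0.1 -0.34 0; -0.6 -0.53 0.1 -0.34 0; -0.58 -0.55 0.1 -0.34 0; -0.57 -0.56 0.1 -0.34 0")

```text
t: 1.1
eef_pos: [0.4476, 0.1642, 0.2659]
tool_rot: [0.051, 0.999, -0.0, -0.0]
ft_force: [0.2, 0.1, 0.3]
finger_gap: 0.0001
gripper_force: 0.0
```

carry_out(plan="-0.55 -0.58 0.1 -0.34 0; -0.53 -0.6 0.1 -0.34 0; -0.51 -0.61 0.1 -0.34 0; -0.5 -0.63 0.1 -0.34 0; -0.48 -0.64 0.1 -0.34 0")

```text
t: 1.6
eef_pos: [0.5692, 0.0056, 0.2407]
tool_rot: [-0.023, 1.0, 0.0, -0.0]
ft_force: [0.3, 0.9, 0.7]
finger_gap: 0.0
gripper_force: 0.0
```

```bash
python3 go.py -.024 -.178 .17 0 5
```

```text
t 1.6 local [-0.112  -0.0008] z 0.2407 yaw -8.16 F [0.32 0.9  0.71] gap 4.8077977000470896e-05
turn/row -0.326
[-0.45, -0.65, 0.28]
[-0.43, -0.66, 0.28]
[-0.41, -0.68, 0.28]
[-0.39, -0.69, 0.28]
[-0.37, -0.7, 0.28]
```

carry_out(plan="-0.45 -0.65 0.2 -0.33 0; -0.43 -0.66 0.2 -0.33 0; -0.41 -0.68 0.2 -0.33 0; -0.39 -0.69 0.2 -0.33 0; -0.37 -0.7 0.2 -0.33 0")

```text
t: 2.1
eef_pos: [0.6884, -0.1521, 0.1902]
tool_rot: [-0.095, 0.996, 0.0, -0.001]
ft_force: [1.7, -0.0, 1.3]
finger_gap: 0.0001
gripper_force: 0.0
```

carry_out(plan="0 0 0.4 0 0; 0 0 0.3 0 0; 0 0 0.2 0 0; 0 0 0 0 0")

```text
t: 2.5
eef_pos: [0.6866, -0.1504, 0.1441]
tool_rot: [-0.094, 0.996, 0.001, -0.002]
ft_force: [-0.1, 0.5, -0.4]
finger_gap: -0.0002
gripper_force: 0.0
```

```bash
python3 go.py -.024 -.178 .128 0 1; python3 - <<'E'
from h import *
f=arm.grab_frame("top")[110:220,240:350]
g=arm.grab_frame("scene")[150:260,150:260]
cv2.imwrite("pics/d.png",cv2.resize(np.hstack([f,g])[:,:,::-1],None,fx=3.6,fy=3.6,interpolation=cv2.INTER_CUBIC))
E
```

```text
t 2.5 local [-0.0258 -0.1759] z 0.1441 yaw 0.04 F [-0.15  0.47 -0.42] gap -0.00024757954712865135
turn/row 0.008
[-0.04, -0.04, 0.32]
```

View pics/d.png

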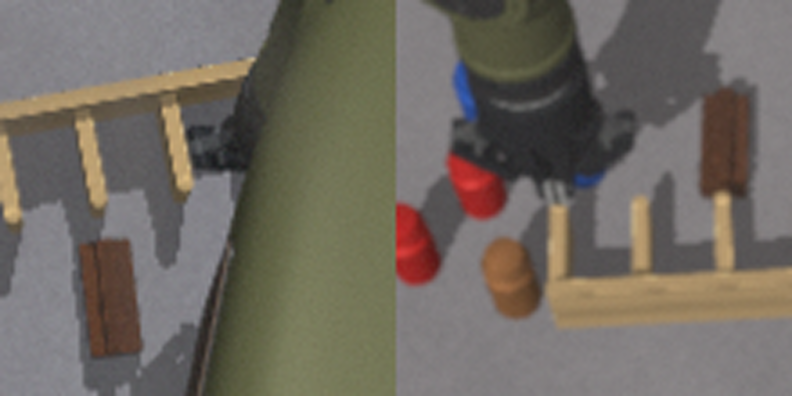

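The fingertip is just above divider 6's nose, at (556,198) in the right half. The wide knuckles stay high, clear of the post at (510,280). I'll lower it in small steps, watching the force.

carry_out(plan="-0.08 0 0.2 0 0; 0 0 0.12 0 0; 0 0 0.04 0 0; 0 0 0.04 0 0; 0 0 0 0 0")

```text
t: 3.1
eef_pos: [0.6917, -0.1499, 0.1261]
tool_rot: [-0.094, 0.996, 0.0, -0.0]
ft_force: [0.3, -0.2, -0.5]
finger_gap: -0.0001
gripper_force: 0.0
```

carry_out(plan="0 0 0.03 0 0; 0 0 0.03 0 0; 0 0 0 0 0")

```text
t: 3.4
eef_pos: [0.6918, -0.15, 0.1233]
tool_rot: [-0.094, 0.996, 0.0, -0.0]
ft_force: [0.1, -1.3, 0.4]
finger_gap: -0.0002
gripper_force: 0.0
```

carry_out(plan="0 0 0.03 0 0; 0 0 0.03 0 0; 0 0 0 0 0")

```text
t: 3.7
eef_pos: [0.692, -0.1501, 0.1227]
tool_rot: [-0.094, 0.996, -0.0, 0.001]
ft_force: [-3.0, 0.9, 9.5]
finger_gap: 0.0
gripper_force: 4.8
```

Divider 6 touched (9.5 N, tip height 50 mm). Next is divider 5, 60 mm along.

carry_out(plan="0 0 -0.5 0 0; 0 0.6 0 0 0; 0 0.6 0 0 0; 0 0 0.3 0 0; 0 0 0.1 0 0")

```text
t: 4.2
eef_pos: [0.68, -0.0901, 0.1245]
tool_rot: [-0.095, 0.996, 0.0, -0.001]
ft_force: [0.4, -0.5, -1.6]
finger_gap: -0.0003
gripper_force: 0.0
```

```bash
python3 go.py -.02 -.12 .125 0 1
```

```text
t 4.2 local [-0.021  -0.1154] z 0.1245 yaw 0.12 F [ 0.36 -0.55 -1.55] gap -0.00034310893550784584
turn/row 0.024
[-0.02, -0.09, -0.01]
```

carry_out(plan="0 -0.06 0 0 0; 0 0 0.04 0 0; 0 0 0.04 0 0; 0 0 0.03 0 0; 0 0 0 0 0")

```text
t: 4.7
eef_pos: [0.6818, -0.095, 0.1227]
tool_rot: [-0.093, 0.996, -0.0, 0.001]
ft_force: [-3.6, -0.1, 10.6]
finger_gap: -0.0002
gripper_force: 5.4
```

Divider 5 touched (10.6 N). Next is divider 4.

carry_out(plan="0 0 -0.5 0 0; 0 0.6 0 0 0; 0 0.6 0 0 0; 0 0 0.3 0 0; 0 0 0.08 0 0")

```text
t: 5.2
eef_pos: [0.6695, -0.0347, 0.1252]
tool_rot: [-0.094, 0.996, 0.0, -0.001]
ft_force: [0.0, 0.8, -0.5]
finger_gap: -0.0004
gripper_force: 0.0
```

carry_out(plan="0 0 0.04 0 0; 0 0 0.04 0 0; 0 0 0.03 0 0; 0 0 0 0 0")

```text
t: 5.6
eef_pos: [0.6701, -0.0359, 0.1227]
tool_rot: [-0.093, 0.996, 0.0, 0.001]
ft_force: [-4.6, 0.5, 10.1]
finger_gap: 0.0001
gripper_force: 4.8
```

```bash
python3 go.py
```

```text
t 5.6 local [-0.0206 -0.0603] z 0.1227 yaw -0.03 F [-4.6   0.55 10.06] gap 6.52456797818982e-05
```

Divider 4 touched (10.1 N), so the count is done. Next I'll rise and straddle the sample.

carry_out(plan="0 0 -0.7 0 0; 0.5 0 -0.3 0 100; 0.5 0 0 0.2 100; 0.47 0.08 0 0.3 100; 0 0 0 0.2 100")

```text
t: 6.1
eef_pos: [0.5939, -0.0454, 0.1708]
tool_rot: [-0.062, 0.998, 0.0, -0.002]
ft_force: [0.0, -0.2, 0.3]
finger_gap: 0.0579
gripper_force: 0.0
```

```bash
python3 go.py -.095 -.0565 .08 -3.4 2; python3 - <<'E'
from h import *
f=arm.grab_frame("top")[130:250,210:330]
g=arm.grab_frame("scene")[120:240,180:300]
cv2.imwrite("pics/e.png",cv2.resize(np.hstack([f,g])[:,:,::-1],None,fx=3.3,fy=3.3,interpolation=cv2.INTER_CUBIC))
E
```

```text
t 6.1 local [-0.0973 -0.0554] z 0.1708 yaw -3.61 F [ 0.01 -0.23  0.31] gap 0.057877077831556295
turn/row -0.021
[-0.02, -0.01, 0.91]
[-0.02, -0.01, 0.91]
```

View pics/e.png

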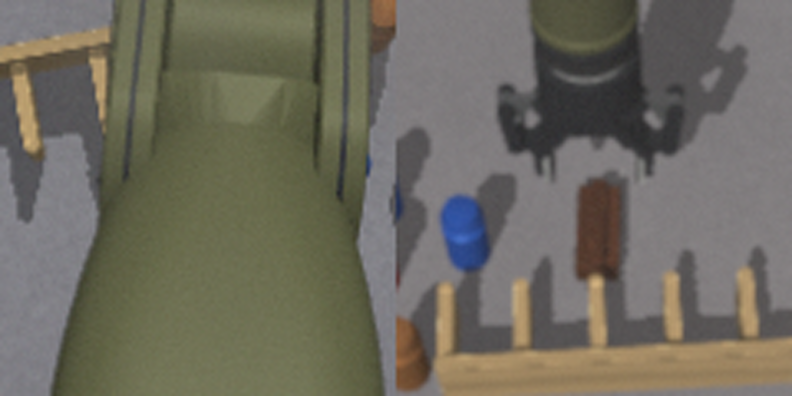

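In the scene half the open fingers at (545,165) and (648,170) sit centred over the sample at (598,230), and the blue decoy is clear. Going down.

carry_out(plan="0 0 0 0 100; -0.02 0 0.5 0 100; 0 0 0.5 0 100; 0 0 0.5 0 100; 0 0 0.22 0 100")

```text
t: 6.7
eef_pos: [0.5978, -0.0443, 0.082]
tool_rot: [-0.064, 0.998, 0.0, -0.001]
ft_force: [-0.1, 0.5, 1.2]
finger_gap: 0.0855
gripper_force: 0.0
```

carry_out(plan="0 0 0 0 70; 0 0 0 0 55; 0 0 0 0 48; 0 0 0 0 48; 0 0 0 0 48")

```text
t: 7.2
eef_pos: [0.5987, -0.0444, 0.0854]
tool_rot: [-0.064, 0.998, -0.0, 0.001]
ft_force: [-0.0, -0.1, 0.0]
finger_gap: 0.0411
gripper_force: 0.0
```

```bash
python3 go.py -.095 -.030 .08 0 4
```

```text
t 7.2 local [-0.0923 -0.0554] z 0.0854 yaw -3.46 F [-0.01 -0.13  0.02] gap 0.041107595626626886
turn/row -0.173
[0.02, 0.13, 0.03]
[0.02, 0.13, 0.03]
[0.02, 0.13, 0.03]
[0.02, 0.13, 0.03]
```

carry_out(plan="0 0 0.1 -0.3 48; 0 0.12 0 -0.2 48; 0 0.12 0 -0.2 48; 0 0.12 0 0 48; 0 0.1 0 0 48")

```text
t: 7.7
eef_pos: [0.5938, -0.0209, 0.0793]
tool_rot: [-0.094, 0.996, 0.0, -0.0]
ft_force: [0.9, 0.4, -1.1]
finger_gap: 0.0406
gripper_force: 0.2
```

carry_out(plan="0 0 0 0 45; 0 0 0 0 45; 0 0 0 0 45")

```text
t: 8.0
eef_pos: [0.5942, -0.0217, 0.0795]
tool_rot: [-0.094, 0.996, -0.0, 0.0]
ft_force: [-0.2, 0.2, 1.0]
finger_gap: 0.0385
gripper_force: 0.0
```

```bash
python3 go.py -.095 -.030 .08 0 1
```

```text
t 8.0 local [-0.0926 -0.0322] z 0.0795 yaw 0.04 F [-0.19  0.18  1.  ] gap 0.03849186588439755
turn/row 0.008
[0.05, 0.04, -0.01]
```

carry_out(plan="0 0 0 0 70; 0 0 0 0 90; 0 0 -0.5 0 100; 0 0 -0.5 0 100; 0 0 -0.3 0 100")

```text
t: 8.5
eef_pos: [0.5948, -0.0219, 0.1462]
tool_rot: [-0.094, 0.996, -0.0, 0.001]
ft_force: [0.3, 0.2, 0.2]
finger_gap: 0.0854
gripper_force: 0.0
```

carry_out(plan="0.5 0 0 0 0; 0.5 0 0 0 0; 0.6 0 0 0 0; 0 0 0 0 0")

```text
t: 8.9
eef_pos: [0.5103, -0.0371, 0.1437]
tool_rot: [-0.093, 0.996, 0.0, -0.003]
ft_force: [-0.3, -0.5, 0.2]
finger_gap: 0.0282
gripper_force: 0.0
```

```bash
python3 go.py -.165 -.031 .082 0 2; python3 - <<'E'
from m import *
o,R,th,_=rackpose()
f=arm.grab_frame("top");g=arm.grab_frame("scene")
for n,im in(("top",f),("scene",g)):
    for p,r in sample(n,im): print(n,p,r,R.T@(np.array(r[0])/1e3-o))
cv2.imwrite("pics/f.png",cv2.resize(np.hstack([f[130:250,210:330],g[120:240,180:300]])[:,:,::-1],None,fx=3.3,fy=3.3,interpolation=cv2.INTER_CUBIC))
E
```

```text
t 8.9 local [-0.1778 -0.0317] z 0.1437 yaw -0.03 F [-0.29 -0.54  0.19] gap 0.028173914084789826
turn/row -0.003
[-0.13, 0.01, 0.62]
[-0.13, 0.01, 0.62]
top [354. 146.] ((714.7826538085938, -260.8423767089844), (44.31792068481445, 32.51176071166992), 75.35010528564453) [-0.01866689 -0.28967318]
top [124.  79.] ((902.6698608398438, 346.62445068359375), (142.70118713378906, 35.030235290527344), 17.526840209960938) [0.27920505 0.27210067]
scene [385. 323.] ((911.6683959960938, 348.06390380859375), (137.7964324951172, 35.16854476928711), 17.10079574584961) [0.28831417 0.27183682]
scene [250. 189.] ((595.3200073242188, -20.809326171875), (92.25055694580078, 33.189353942871094), 8.630444526672363) [-0.09127261 -0.0315732 ]
```

View pics/f.png

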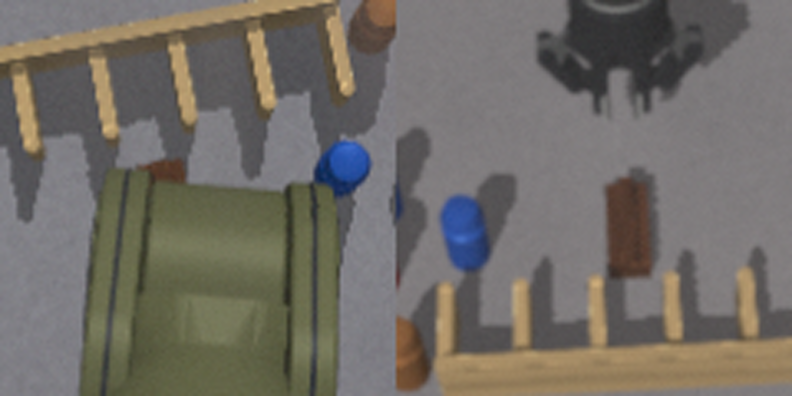

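In the scene half the sample, with its far end at (631,275), lies centred before the gap between divider 4 (597,278) and divider 3 (672,272), and it is nearly square to it. Now I'll lower the shut fingers behind it.

carry_out(plan="-0.1 0.02 0 0 0; -0.1 0 0.3 0 0; 0 0 0.5 0 0; 0 0 0.4 0 0; 0 0 0 0 0")

```text
t: 9.5
eef_pos: [0.5248, -0.0335, 0.082]
tool_rot: [-0.094, 0.996, 0.0, -0.002]
ft_force: [-0.8, -0.1, -0.2]
finger_gap: 0.0
gripper_force: 0.0
```

```bash
python3 go.py -.143 -.030 .079 0 3
```

```text
t 9.5 local [-0.1629 -0.0308] z 0.082 yaw 0.07 F [-0.84 -0.14 -0.21] gap 1.5653251401510853e-05
turn/row 0.004
[-0.13, 0.01, 0.02]
[-0.13, 0.01, 0.02]
[-0.13, 0.01, 0.02]
```

carry_out(plan="-0.1 0.02 0 0 0; -0.1 0 0 0 0; -0.1 0 0 0 0; -0.1 0 0 0 0; -0.1 0 0 0 0")

```text
t: 10.0
eef_pos: [0.5501, -0.0281, 0.0849]
tool_rot: [-0.094, 0.996, -0.0, 0.0]
ft_force: [-1.3, -0.0, 0.3]
finger_gap: -0.0001
gripper_force: 0.4
```

carry_out(plan="-0.1 0 0 0 0; -0.1 0 0 0 0; -0.1 0 0 0 0; -0.1 0 0 0 0; -0.1 0 0 0 0")

```text
t: 10.5
eef_pos: [0.5744, -0.0234, 0.0843]
tool_rot: [-0.094, 0.996, 0.0, -0.0]
ft_force: [-0.5, -1.1, 1.0]
finger_gap: 0.0001
gripper_force: 0.5
```

```bash
python3 go.py -.056 -.030 .079 0 5; python3 - <<'E'
from m import *
o,R,th,_=rackpose()
g=arm.grab_frame("scene")
for p,r in sample("scene",g): print(p,r,R.T@(np.array(r[0])/1e3-o))
cv2.imwrite("pics/g.png",cv2.resize(g[140:240,200:300,::-1],None,fx=4,fy=4,interpolation=cv2.INTER_CUBIC))
E
```

```text
t 10.5 local [-0.1123 -0.0302] z 0.0843 yaw 0.04 F [-0.52 -1.07  0.99] gap 0.0001365238053888923
turn/row 0.001
[-0.23, 0.0, 0.02]
[-0.23, 0.0, 0.02]
[-0.23, 0.0, 0.02]
[-0.23, 0.0, 0.02]
[-0.23, 0.0, 0.02]
[385. 323.] ((911.5093383789062, 347.9377746582031), (137.43360900878906, 35.27092742919922), 17.02696418762207) [0.28813438 0.27174257]
[251. 200.] ((627.316650390625, -14.190641403198242), (93.16683959960938, 34.699581146240234), 11.261787414550781) [-0.05860297 -0.03103735]
```

View pics/g.png

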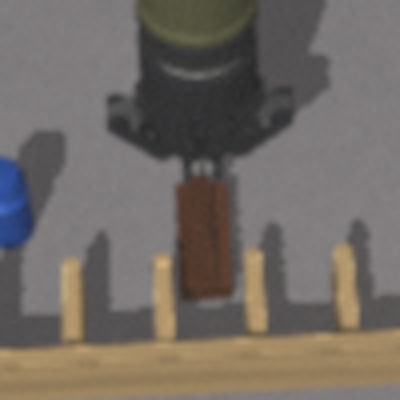

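The sample is entering the gap between dividers 4 (163,260) and 3 (255,255) squarely, with its body at (205,240). I'll keep pushing.

carry_out(plan="-0.1 0 0.06 0 0; -0.1 0 0 0 0; -0.1 0 0 0 0; -0.1 0 0 0 0; -0.1 0 0 0 0")

```text
t: 11.05
eef_pos: [0.5991, -0.0187, 0.0814]
tool_rot: [-0.094, 0.996, 0.0, 0.0]
ft_force: [-1.3, 0.2, 0.3]
finger_gap: 0.0001
gripper_force: 0.2
```

carry_out(plan="-0.1 0 0 0 0; -0.1 0 0 0 0; -0.1 0 0 0 0; -0.1 0 0 0 0; -0.06 0 0 0 0")

```text
t: 11.55
eef_pos: [0.6218, -0.0144, 0.0815]
tool_rot: [-0.094, 0.996, -0.0, 0.0]
ft_force: [-1.2, -1.5, -0.9]
finger_gap: -0.0001
gripper_force: 0.4
```

carry_out(plan="-0.04 0 0 0 0; -0.04 0 0 0 0; -0.04 0 0 0 0; 0 0 0 0 0")

```text
t: 11.95
eef_pos: [0.6275, -0.0133, 0.0815]
tool_rot: [-0.094, 0.996, 0.0, 0.0]
ft_force: [0.3, 0.2, -0.5]
finger_gap: 0.0001
gripper_force: 0.0
```

```bash
python3 go.py
```

```text
t 11.95 local [-0.0583 -0.0302] z 0.0815 yaw 0.04 F [ 0.28  0.23 -0.45] gap 7.366425350373977e-05
```

carry_out(plan="-0.04 0 0 0 0; -0.04 0 0 0 0; 0 0 0 0 0")

```text
t: 12.25
eef_pos: [0.6305, -0.0127, 0.0813]
tool_rot: [-0.094, 0.996, -0.0, -0.001]
ft_force: [-2.4, -1.0, 1.6]
finger_gap: 0.0001
gripper_force: 1.2
```

carry_out(plan="-0.03 0 0 0 0; -0.03 0 0 0 0; 0 0 0 0 0")

```text
t: 12.55
eef_pos: [0.6308, -0.0126, 0.081]
tool_rot: [-0.094, 0.996, -0.0, -0.003]
ft_force: [-8.1, -2.0, 5.3]
finger_gap: 0.0002
gripper_force: 4.2
```

It has stalled at about 8 N. One more small nudge to seat it, then back off.

carry_out(plan="-0.04 0 0 0 0; 0 0 0 0 0")

```text
t: 12.75
eef_pos: [0.6311, -0.0125, 0.0807]
tool_rot: [-0.094, 0.996, -0.0, -0.005]
ft_force: [-11.1, -2.9, 7.8]
finger_gap: -0.0003
gripper_force: 5.9
```

carry_out(plan="0.1 0 0 0 0; 0.2 0 0 0 0; 0.4 0 0 0 0; 0.6 0 0 0 0; 0.6 0 -0.3 0 0")

```text
t: 13.25
eef_pos: [0.541, -0.0294, 0.0951]
tool_rot: [-0.094, 0.996, 0.0, -0.001]
ft_force: [-0.9, 0.4, 0.0]
finger_gap: -0.0003
gripper_force: 0.0
```

carry_out(plan="0.8 0 -0.8 0 0; 0.8 0 -0.8 0 0; 0.8 0 -0.5 0 0; 0 0 0 0 0; 0 0 0 0 0")

```text
t: 13.75
eef_pos: [0.4344, -0.0503, 0.1932]
tool_rot: [-0.094, 0.996, -0.0, 0.002]
ft_force: [0.7, -0.3, -1.3]
finger_gap: -0.0006
gripper_force: 0.0
```

```bash
python3 - <<'E'
from m import *
o,R,th,_=rackpose()
X=lambda l:np.r_[R@np.array(l[:2])+o,l[2]]
f=arm.grab_frame("top");g=arm.grab_frame("scene")
for n,im in(("top",f),("scene",g)):
  for p,r in sample(n,im): print(n,p,r,R.T@(np.array(r[0])/1e3-o))
  print(proj(n,[X((-.045,-.03,.024)),X((.035,-.03,.024))]))
print(arm.get_state()["ft_force"],arm.get_state()["t"])
cv2.imwrite("pics/z.png",cv2.resize(np.hstack([f[110:230,210:330],g[130:250,180:300]])[:,:,::-1],None,fx=3.3,fy=3.3,interpolation=cv2.INTER_CUBIC))
E
```

```text
top [254. 159.] ((679.309814453125, -4.566898345947266), (81.33000183105469, 34.448455810546875), 10.615447044372559) [-0.0057272  -0.03127812]
top [354. 146.] ((714.7826538085938, -260.8423767089844), (44.31792068481445, 32.51176071166992), 75.35010528564453) [-0.01866689 -0.28967318]
top [123.  76.] ((902.5807495117188, 345.2742004394531), (141.8451690673828, 36.87946319580078), 16.999954223632812) [0.27886571 0.27079072]
[[256.2388153  174.64147302]
 [250.67075372 144.03489554]]
scene [385. 323.] ((911.7081298828125, 347.84796142578125), (137.72010803222656, 35.31434631347656), 17.21977996826172) [0.28831294 0.27161726]
scene [252. 214.] ((668.3856201171875, -6.207067489624023), (63.00019073486328, 34.77039337158203), 8.573186874389648) [-0.01676563 -0.03085237]
[[251.33472652 203.05685056]
 [252.6945676  229.98892   ]]
[-0.27634687 -0.05065433 -0.16465855] 13.85
```

View pics/z.png

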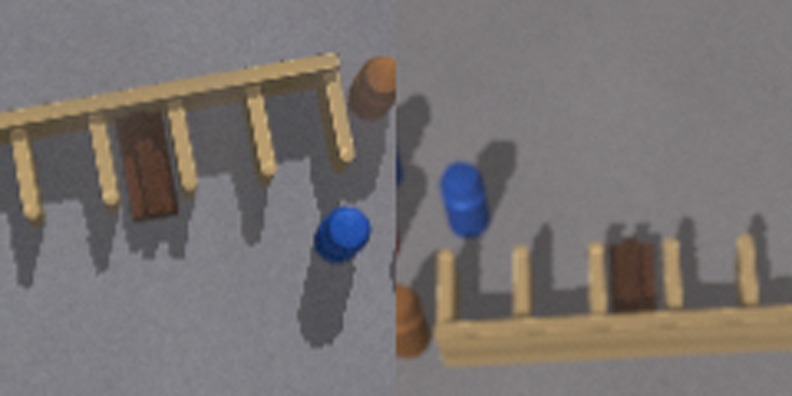

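The sample lies home and square, centred at about x −6, y −31 mm against an ideal of −5, −30. In the top half it spans (150,112) to (155,218), in the third gap from the post. The arm is clear, so I'm handing in.

```bash
python3 -c "
from bench import arm
print(arm.sign_off())"
```

```text
the job is handed in; nothing more can be done
None
```

Job handed in at about 14 s: I touched dividers 6, 5 and 4 in order from the post end, then slid the sample fully home in the third gap, with the bottle, jar and tape measure untouched and the arm clear.

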